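# Stopper a batch of three vials in the lever press and hold

### The arm

A 6-joint arm with a two-finger parallel gripper is mounted at the origin on a cart in front of the work surface, level with it; the furniture and walls round the work are solid. World frame = base frame: x ahead of the robot, y to its left, z up, the work surface at z = 0. Lengths are in m, angles in degrees, forces in N, time in s.
With the tool pointing down it reaches from about 0.35 to 0.775 m from the base axis. Payload 7.3 kg.
Tool frame: the origin (TCP) lies midway between the tips of the shut fingers; the grasp point (between the pads) lies 19 mm behind it; z points along the fingers, y is the direction in which the jaws open and shut (so a half turn about z gives the same grasp; the last joint's range is limited). The gripper opens to 92 mm and grips with 3 to 60 N. Pads are 19 mm wide; open, the fingers measure 130 mm over their backs; the gripper's body (75 mm by 190 mm) begins 47 mm behind the grasp point.
Start: joints at [54.66, 19.595, 87.324, -0, 73.075, -8.365], TCP at [0.238, 0.468, 0.227] pointing down, gripper open.
Joint ranges: [-145.02, 145.02], [-44.19, 115.74], [2.07, 154.8], [-57.11, 237.11], [16.16, 152.29], [-177.93, 177.93]. Speed limits (degrees/s): [147.25, 147.25, 180, 180, 180, 180].

### API

Orientations are given as a 3x3 rotation matrix whose columns are the frame's x, y, z axes.
In Python, from workcell import robot, get_image, camera_params, finder gives the robot as it stands.
- The arm moves only by the shell command python3 -m jog 'ROWS' [OPENING] [FORCE]. ROWS is JSON, a list of rows, each a list of 4 numbers: the shift along the tool's x, y, z in mm, then the turn about the tool's z in degrees. A call has exactly 5 rows; each row is the pose to reach, as a shift and turn from the pose commanded when the call began, along the tool's axes at that moment; what a row does not reach only later rows make up. A row lasts 1/8 s, in which the tool goes at most 62.5 mm and 10.7 degrees, less where a joint would pass 70% of its speed; a pose out of reach is approached as far as the arm can. A call with a gripper value outside its range is refused whole. OPENING is the gripper command: -1 is fully open, 1 is shut, values between are in proportion, set as the call begins (- or left out, the last holds). The fingers move at their own pace and stop on an object; FORCE is the grip in N (left out, the last holds). Time passes only in rows, so rows that repeat a pose let the fingers close, or fill a call up. It gives the time, the measured TCP pose, the force and the opening at its end, in the units of the state.
- robot.get_state(): the state, without advancing time (a new reading comes with each control period).
- get_image(name): name is "side" or "top" or "wrist"; returns (picture, depth): 480x640x3 uint8, blue, green, red; 480x640 float32, m along the optical axis (not along the pixel's ray), 0 where there is no reading.
- camera_params(name): a dict with "mtx" (3x3 intrinsics, pixels), "world_to_cam" (4x4, takes a point from world to camera coordinates). Camera axes: x right, y up, looking along -z (the intrinsics and any distortion apply to the point x, -y, -z); pixel columns grow to the right and rows downward; lengths in m; the calibration is good to about 2 mm. The wrist camera is an equidistant fisheye: a pixel r from the principal point sees the ray r / f radians off the axis. A picture is of the moment at which its call begins: read the wrist's pose just before it. camera_params takes no time and is no camera call; for the wrist camera it gives the pose at the moment of the call.
- robot.hand_in(): hands the job in, once; it reports no verdict.
Trained networks look in the newest picture that a camera, given by its name, has taken for a name from the list of things; names that differ only in an ending like _2 or _b are one class to them, and where a whole thing is asked for, a point or a joint stands for the part that bears it (a point fixed in the world has none). Each returns a list of dicts, best first, with "p" (0 to 1); they miss things now and then, are a little off and sometimes report something else, mostly with a low value. They report only what shows in the picture. A call takes as long as a camera call.
- finder.cut_out(camera, query): "region" (480x640 bool, what is visible of it) and "xy" ([column, row] in pixels, amid what is visible of it).
- finder.place_of(camera, query): "xy" ([column, row] in pixels: a listed point, or the origin of a listed thing).
The state is a dict: "t": time; "q": joint angles; "qvel": joint speeds; "joint_efforts": joint torques, N m; "eef_pos": TCP position; "ee_rot": TCP orientation; "ft_force": force on the tool from outside, world axes, zero at the start; "torque": the same for the moment, N m; "grip_width": opening from 0.0 (shut) to 1.0 (fully open).
Only numpy, scipy, OpenCV 4.12 (cv2) and the standard library are available. Lean on these libraries where they do the work, as an engineer would, in place of code of your own. Each camera call takes 0.05 s, during which the arm holds its last target. There are 200 camera calls.

### The job

Stand three of the five half-stoppered amber vials from the yellow-green tray upright on the bed of the lever press, with their stoppers still raised and the press arm swung back. Then bring the press arm forward and down by its black cross-bar, against its spring, until it rests on its stops and all three stoppers are home, and keep it there while the rubber settles: the program ends with the robot still holding the arm down. Leave the other two vials as they are in the tray, tip no vial over, and do not disturb the steel tin or the white-capped flask.

Things in the scene. Friction and masses are not known exactly. Their poses are not given: they have to be found in the camera images.
- press: Bench stoppering press, grey base plate 235 x 184 x 10 mm bolted to the bench. Origin: bench surface under the centre of the bed; x points from the front of the press (robot side) to its hinge, y along the hinge to the left, z up. The arm's hinge, on two grey cheeks, lies 105 mm behind the bed's centre; beside it, 29 mm nearer the bed and 72 mm left and right of the middle, stand the two depth-stop screws, 66 mm high.
- press_bed (a point): Centre of the bed's steel floor, 12 mm above the bench; axes as the press. The floor is 110 x 110 mm inside a lip 3 mm high, so the centre of a vial may stand up to about 40 mm from the bed's centre in x and in y. While the arm is swung back the bed is free from above; the arm then rises from 105 mm behind the bed's centre, so keep the long side of a gripper's body along the press's y.
- press_hinge (a point): Middle of the arm's hinge pin, 66 mm above the bench, axes as the press; the pin lies along y.
- press_bar (a point): Middle of the arm's black cross-bar, the handle: 16 mm thick, 132 mm long between the two side arms, lying along the press's y, 205 mm from the hinge. It describes a circle about the hinge: about 44 mm behind it and 266 mm above the bench with the arm swung back, 205 mm in front of it and 74 mm above the bench with the arm on its stops. Its own y axis lies along the bar and the arm turns freely with it.
- press_arm (a joint): Angle of the press arm (rad): 0 swung back upright (leaning 10 degrees away from the robot; the spring keeps it there), 1.75 level, on its stop screws. A fork of two steel side arms, 144 mm apart, with a 116 mm square pressing plate between them that comes down level on the stoppers. A coil spring drives it back: at the bar about 3 N at the start, 6 N at the end, and some 6 N more while three stoppers go in. Let go, it flies back.
- vial_tray: Moulded yellow-green tray, 282 x 402 x 25 mm, fixed; floor 2 mm thick, 240 mm in x by 300 mm in y, sloping rims 23 mm high. Origin: centre of its underside. Besides the vials a small grey cup (38 mm wide, 37 mm high) stands in it, fixed, 60 mm along x from its centre.
- steel_tin: Bystander: open steel weighing tin, 70 mm wide, 33 mm high; origin at the centre of its underside.
- capped_flask: Bystander: squat flask under a white cap, 59 mm wide, 100 mm high; origin at the centre of its underside.
- vial_1: Amber glass vial, 35 g, one of five alike: body 26 mm wide, straight up to 34 mm, neck and 20 mm lip up to 50 mm, with a grey rubber stopper half in (top of its flange at 60 mm; 54 mm once pushed home). Origin: centre of its underside, z up.
- stopper_1 (a joint): Stopper of vial_1 (m): 0 standing 6 mm proud of the lip, 0.006 fully home. About 4 N moves it; it stays where it is pushed.
- vial_2: Amber glass vial, 35 g, one of five alike: body 26 mm wide, straight up to 34 mm, neck and 20 mm lip up to 50 mm, with a grey rubber stopper half in (top of its flange at 60 mm; 54 mm once pushed home). Origin: centre of its underside, z up.
- stopper_2 (a joint): Stopper of vial_2 (m): 0 standing 6 mm proud of the lip, 0.006 fully home. About 4 N moves it; it stays where it is pushed.
- vial_3: Amber glass vial, 35 g, one of five alike: body 26 mm wide, straight up to 34 mm, neck and 20 mm lip up to 50 mm, with a grey rubber stopper half in (top of its flange at 60 mm; 54 mm once pushed home). Origin: centre of its underside, z up.
- stopper_3 (a joint): Stopper of vial_3 (m): 0 standing 6 mm proud of the lip, 0.006 fully home. About 4 N moves it; it stays where it is pushed.
- vial_4: Amber glass vial, 35 g, one of five alike: body 26 mm wide, straight up to 34 mm, neck and 20 mm lip up to 50 mm, with a grey rubber stopper half in (top of its flange at 60 mm; 54 mm once pushed home). Origin: centre of its underside, z up.
- stopper_4 (a joint): Stopper of vial_4 (m): 0 standing 6 mm proud of the lip, 0.006 fully home. About 4 N moves it; it stays where it is pushed.
- vial_5: Amber glass vial, 35 g, one of five alike: body 26 mm wide, straight up to 34 mm, neck and 20 mm lip up to 50 mm, with a grey rubber stopper half in (top of its flange at 60 mm; 54 mm once pushed home). Origin: centre of its underside, z up.
- stopper_5 (a joint): Stopper of vial_5 (m): 0 standing 6 mm proud of the lip, 0.006 fully home. About 4 N moves it; it stays where it is pushed.

How it is judged:
By the outcome, as a careful person would: the job done as asked, in the order asked, and still so for the second after the job is handed in, while the arm keeps its last pose, push and grip.
It also fails if it takes over 72 s, if anything falls off the work surface, if the arm or the gripper's body presses on something with over 40 N, if the wrist force passes 120 N, or if a joint passes its speed limit or range.

## Working session

There is one attempt and no reset: what is moved stays moved. The work goes in short steps, Python scripts to look and compute and a shell command to move; the robot and the scene stay as the last step left them, time stands still between calls to the robot, and variables do not carry over. Pictures are saved under pics/ and viewed, about 8 in all and at most 12, crops included, and the job is handed in when it is done.

```bash
mkdir -p pics; ls; cat > h.py <<'E'
import numpy as np, cv2
from workcell import robot, get_image, camera_params, finder
def ray(cam,px,P=None):
    P=P or camera_params(cam); K=np.array(P["mtx"]);T=np.linalg.inv(np.array(P["world_to_cam"]))
    x=(px[0]-K[0,2])/K[0,0]; y=(px[1]-K[1,2])/K[1,1]
    if cam=="wrist":
        r=np.hypot(x,y); s=np.sin(r)/max(r,1e-9); d=np.array([x*s,-y*s,-np.cos(r)])
    else: d=np.array([x,-y,-1.])
    return T[:3,3],T[:3,:3]@d
def at_z(cam,px,z,P=None):
    o,d=ray(cam,px,P); return o+d*(z-o[2])/d[2]
def depth_pt(cam,px,D,P=None):
    o,d=ray(cam,px,P); assert cam!="wrist"
    return o+d*D[int(round(px[1])),int(round(px[0]))]
E
python3 - <<'E'
from h import *
s=robot.get_state(); print(s["t"],s["eef_pos"],s["ee_rot"],s["grip_width"])
for c in ("top","side"):
    im,D=get_image(c); cv2.imwrite(f"pics/{c}0.png",im)
    for q,z in (("press_bed",.012),("press_bar",.266),("press_hinge",.066),("vial_1",.0),("vial_tray",0),("steel_tin",0),("capped_flask",0),("press",0)):
        for r in finder.place_of(c,q)[:6]:
            if r["p"]>.2: print(c,q,round(r["p"],2),np.round(r["xy"]),np.round(at_z(c,r["xy"],z if q!="vial_1" else .002),3))
E
```

```text
pics
0.0 [0.23787688 0.46756989 0.22603933] [[-8.91198209e-01  4.53613228e-01 -8.89187224e-04]
 [ 4.53614042e-01  8.91197375e-01 -1.24106674e-03]
 [ 2.29477030e-04 -1.50938427e-03 -9.99998835e-01]] 0.9981411742250057
top press_bed 0.88 [277. 250.] [0.508 0.19  0.012]
top press_bar 0.61 [230. 193.] [0.622 0.282 0.266]
top press_hinge 0.32 [200. 265.] [0.458 0.395 0.066]
top vial_1 0.66 [452. 273.] [ 0.452 -0.312  0.002]
top vial_1 0.61 [451. 244.] [ 0.535 -0.31   0.002]
top vial_1 0.6 [419. 275.] [ 0.445 -0.216  0.002]
top vial_1 0.39 [385. 241.] [ 0.539 -0.12   0.002]
top vial_1 0.38 [380. 269.] [ 0.459 -0.107  0.002]
top vial_tray 0.83 [422. 262.] [ 0.481 -0.225  0.   ]
top steel_tin 0.88 [200. 268.] [0.454 0.412 0.   ]
top capped_flask 0.59 [187. 197.] [0.66  0.459 0.   ]
top capped_flask 0.31 [250. 220.] [0.595 0.272 0.   ]
top press 0.85 [276. 248.] [0.515 0.194 0.   ]
side press_bed 0.62 [291. 274.] [0.503 0.171 0.012]
side press_bar 0.62 [310. 346.] [ 0.355 -0.438  0.266]
side press_bar 0.58 [318. 168.] [0.623 0.281 0.266]
side press_hinge 0.74 [310. 237.] [0.59  0.263 0.066]
side vial_1 0.77 [339. 409.] [ 0.447 -0.31   0.002]
side vial_1 0.75 [310. 345.] [ 0.457 -0.122  0.002]
side vial_1 0.63 [320. 374.] [ 0.446 -0.213  0.002]
side vial_1 0.61 [341. 334.] [ 0.533 -0.112  0.002]
side vial_1 0.61 [382. 397.] [ 0.533 -0.311  0.002]
side vial_tray 0.62 [339. 374.] [ 0.483 -0.226  0.   ]
side steel_tin 0.67 [255. 242.] [0.456 0.424 0.   ]
side capped_flask 0.7 [307. 231.] [0.638 0.443 0.   ]
side press 0.95 [290. 278.] [0.499 0.169 0.   ]
side press 0.21 [344. 376.] [ 0.489 -0.235  0.   ]
```

```bash
python3 -c "
import cv2,numpy as np
a=cv2.imread('pics/top0.png');b=cv2.imread('pics/side0.png')
cv2.imwrite('pics/both0.png',cv2.resize(np.vstack([a,b]),(400,600)))"
```

```text
(no output)
```

View pics/top0.png

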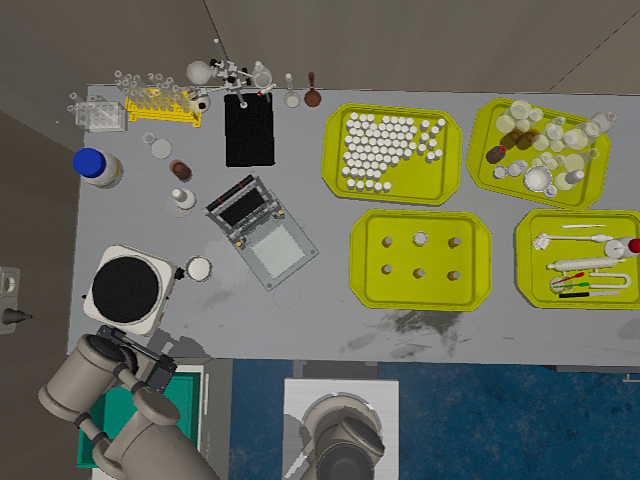

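View pics/side0.png

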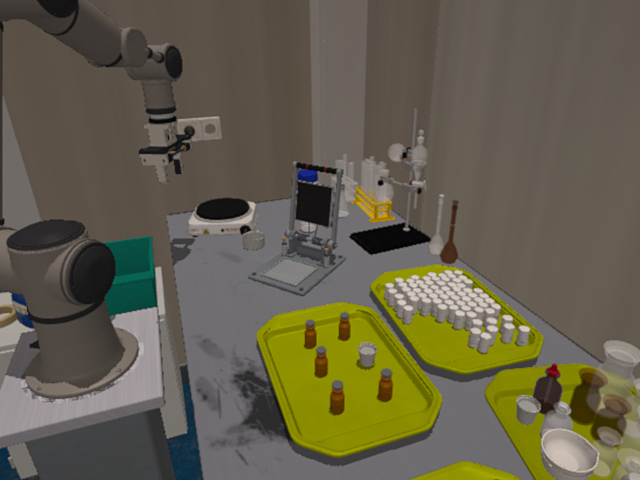

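The top view shows the press at about (270,240), with its arm swung back. The five vials and the cup are in the lower-centre tray at (385–455, 240–275). The side view agrees with this. I'll move the hand in front of the press with the jaws along the press's y, for a closer look.

```bash
python3 -m jog '[[-50,-27,0,10],[-100,-54,0,20],[-150,-81,0,30],[-200,-108,0,40],[-250,-137,0,50]]' -0.2 15
python3 -m jog '[[-25,10,0,10],[-50,20,0,20],[-75,30,0,30],[-102,39,0,40],[-102,39,0,50]]'
python3 -m jog '[[0,0,0,10],[0,0,0,13],[0,0,0,13],[0,0,0,13],[0,0,0,13]]'
python3 - <<'E'
from h import *
s=robot.get_state(); R=np.array(s["ee_rot"]);print(s["t"],s["eef_pos"],np.degrees(np.arctan2(R[1,1],R[0,1])),s["q"])
P=camera_params("wrist"); im,D=get_image("wrist"); cv2.imwrite("pics/w1.png",im)
for q,z in (("press_bed",.012),("press_bar",.266),("press_hinge",.066),("press",0)):
    for r in finder.place_of("wrist",q)[:3]: print(q,round(r["p"],2),np.round(r["xy"],1),np.round(at_z("wrist",r["xy"],z,P),3))
E
```

```text
t: 1.52
eef_pos: [0.3997, 0.2309, 0.227]
ee_rot: [[-0.22, 0.976, 0.001], [0.976, 0.22, 0.0], [0.0, 0.001, -1.0]]
ft_force: [-0.3, 1.5, 0.8]
grip_width: 0.603
t: 2.15
eef_pos: [0.4607, 0.1403, 0.2267]
ee_rot: [[0.608, 0.794, 0.0], [0.794, -0.608, -0.0], [0.0, 0.0, -1.0]]
ft_force: [-0.1, -0.4, -0.4]
grip_width: 0.602
t: 2.78
eef_pos: [0.4597, 0.1419, 0.2267]
ee_rot: [[0.765, 0.644, 0.0], [0.644, -0.765, 0.0], [0.0, -0.0, -1.0]]
ft_force: [-0.4, 0.6, 0.0]
grip_width: 0.599
2.775 [0.45974433 0.14186046 0.2267332 ] -49.93440600321189 [8.00863620e+00 1.49958965e+01 9.39198935e+01 4.61556232e-03
 7.10806409e+01 5.79415459e+01]
press_bed 0.81 [309.5 138.7] [0.505 0.187 0.012]
press_hinge 0.63 [308.1  23. ] [0.584 0.254 0.066]
press 0.95 [308.9 140.7] [0.502 0.186 0.   ]
```

View pics/w1.png

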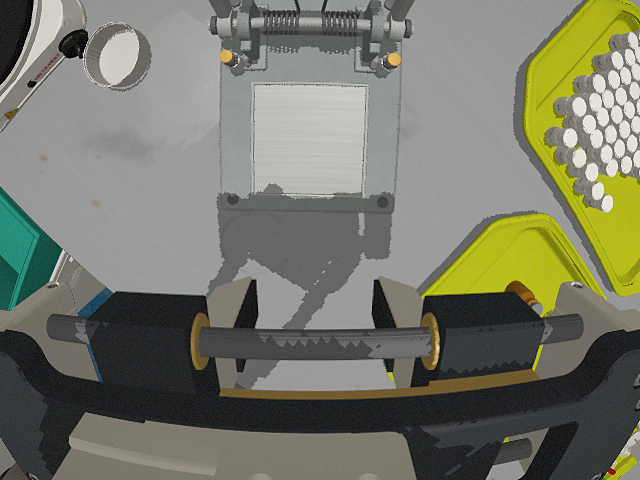

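The wrist view shows the bed at pixels (251–368, 84–195), square to the hand, with the hinge at the top. I'll work out the bed pose from its corners.

```bash
python3 - <<'E'
from h import *
P=camera_params("wrist")
c=[at_z("wrist",p,.013,P)[:2] for p in ((251,84),(368,84),(363,196),(252,195))]
c=np.array(c);print(np.round(c,4),c.mean(0))
for a,b in ((3,0),(2,1),(0,1),(3,2)):
    d=c[b]-c[a];print(np.hypot(*d),np.degrees(np.arctan2(d[1],d[0])))
s=[at_z("wrist",p,.066,P)[:2] for p in ((228,57),(394,58))]; d=s[0]-s[1]; print("screws",s,np.hypot(*d),np.degrees(np.arctan2(d[1],d[0])))
T=np.array(robot.get_state()["eef_pos"]);R=np.array(robot.get_state()["ee_rot"])
for n,v in dict(A=(.45,-.311),B=(.534,-.311),C=(.446,-.214),D=(.536,-.116),E=(.458,-.114)).items(): print(n,np.round(R.T@(np.array([*v,.2267])-T)*1e3))
E
```

```text
[[0.5111 0.2678]
 [0.5849 0.179 ]
 [0.4956 0.1082]
 [0.4234 0.1962]] [0.50374783 0.18778079]
0.11320430865118997 39.2207946682452
0.11395888384708719 38.455453035040215
0.11541499102275704 -50.24491908324472
0.11388826952552493 -50.61226709501337
screws [array([0.51892057, 0.28871706]), array([0.60874955, 0.17942539])] 0.14147054358930944 129.41745904357796
A [-299.  340.   -0.]
B [-234.  394.   -0.]
C [-239.  264.   -0.]
D [-108.  246.    0.]
E [-166.  195.   -0.]
```

```bash
python3 -m jog '[[-40,37,0,0],[-80,74,0,0],[-120,111,0,0],[-160,148,0,0],[-200,185,0,0]]' -0.2
python3 -m jog '[[-40,35,30,0],[-40,35,30,0],[-40,35,30,0],[-40,35,30,0],[-40,35,30,0]]'
cat >> h.py <<'E'
def look(name):
    s=robot.get_state();T=np.array(s["eef_pos"]);R=np.array(s["ee_rot"]);P=camera_params("wrist")
    print("t",s["t"],"tcp",np.round(T,4),"yawy",np.degrees(np.arctan2(R[1,1],R[0,1])))
    im,D=get_image("wrist");cv2.imwrite(name,im)
    for r in finder.cut_out("wrist","vial_1")[:6]:
        m=r["region"];ys,xs=np.nonzero(m); print("cut",round(r["p"],2),np.round(r["xy"],1),"bbox",xs.min(),xs.max(),ys.min(),ys.max())
    for r in finder.place_of("wrist","vial_1")[:6]:
        w=at_z("wrist",r["xy"],.002,P); print("place",round(r["p"],2),np.round(r["xy"],1),np.round(w,4),"tool mm",np.round(R.T@(w-T)*1e3,1))
E
python3 -c "
from h import *
look('pics/w2.png')"
```

```text
t: 3.65
eef_pos: [0.4253, -0.1302, 0.2269]
ee_rot: [[0.766, 0.643, 0.001], [0.643, -0.766, -0.0], [0.0, 0.001, -1.0]]
ft_force: [1.9, -0.3, 0.2]
grip_width: 0.601
t: 4.28
eef_pos: [0.418, -0.1801, 0.1973]
ee_rot: [[0.764, 0.645, 0.001], [0.645, -0.764, -0.0], [0.0, 0.001, -1.0]]
ft_force: [0.2, -0.5, 0.6]
grip_width: 0.6
t 4.275 tcp [ 0.418  -0.1801  0.1973] yawy -49.86052328762313
cut 0.94 [434.1 275.7] bbox 413 451 254 294
cut 0.82 [497.5 204.6] bbox 476 521 189 224
cut 0.82 [365.3 208. ] bbox 348 380 190 227
cut 0.59 [293.3 134.9] bbox 277 307 121 150
cut 0.58 [351.1  69.7] bbox 336 368 52 86
place 0.84 [293.1 134.9] [ 0.4571 -0.1201  0.002 ] tool mm [ 68.5 -20.8 195.3]
place 0.81 [487.3 201.6] [ 0.5389 -0.3138  0.002 ] tool mm [  6.1 180.  195.5]
place 0.61 [359.3 199.8] [ 0.4502 -0.2093  0.002 ] tool mm [  5.7  42.9 195.3]
place 0.59 [353.8  72.2] [ 0.5398 -0.1247  0.002 ] tool mm [128.8  36.  195.4]
place 0.58 [424.4 265.2] [ 0.4437 -0.3094  0.002 ] tool mm [-63.8 115.2 195.4]
```

View pics/w2.png

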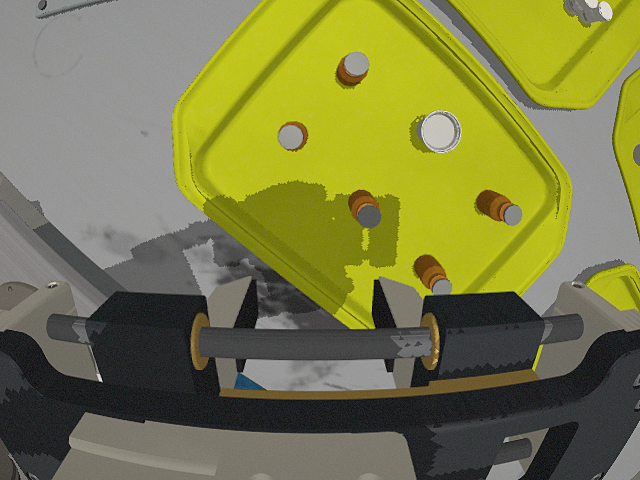

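The wrist view shows the grey stopper tops of E at (291,136), D at (355,64) and C at (369,216). I'll turn these top centres, at z = 62 mm, into positions.

```bash
python3 - <<'E'
from h import *
s=robot.get_state();T=np.array(s["eef_pos"]);R=np.array(s["ee_rot"]);P=camera_params("wrist")
for n,p in dict(E=(292,136),D=(355.5,64),C=(369,216)).items():
    w=at_z("wrist",p,.062,P); print(n,np.round(w,4),np.round(R.T@(w-T)*1e3,1))
B=np.array([.5045,.187]);a=np.radians(39.4);X=np.array([np.cos(a),np.sin(a)]);Y=np.array([-X[1],X[0]])
for n,(x,y) in dict(p1=(.022,0),p2=(-.02,.03),p3=(-.02,-.03),bar0=(.149,0),bar1=(-.1,0)).items(): print(n,np.round(B+x*X+y*Y,4))
E
```

```text
E [ 0.4594 -0.1217  0.062 ] [ 69.6 -18.2 135. ]
D [ 0.5352 -0.1224  0.062 ] [127.2  31.2 135. ]
C [ 0.4499 -0.211   0.062 ] [  4.9  44.  135. ]
p1 [0.5215 0.201 ]
p2 [0.47   0.1975]
p3 [0.5081 0.1511]
bar0 [0.6196 0.2816]
bar1 [0.4272 0.1235]
```

```bash
python3 -m jog '[[35,-10,0,0],[69,-19,20,0],[69,-19,60,0],[69,-19,90,0],[69,-19,90,0]]' -0.2
python3 -m jog '[[0,0,40,0],[0,0,70,0],[0,0,88,0],[0,0,96,0],[0,0,96,0]]' -0.2
python3 -c "
from h import *
look('pics/w3.png')"
```

```text
t: 5.05
eef_pos: [0.4569, -0.1212, 0.1052]
ee_rot: [[0.765, 0.644, -0.004], [0.644, -0.765, 0.002], [-0.002, -0.004, -1.0]]
ft_force: [-0.4, 0.1, 0.2]
grip_width: 0.597
t: 5.68
eef_pos: [0.4587, -0.1223, 0.0114]
ee_rot: [[0.766, 0.643, 0.001], [0.643, -0.766, -0.0], [0.0, 0.001, -1.0]]
ft_force: [0.4, -0.1, 0.2]
grip_width: 0.599
t 5.675 tcp [ 0.4587 -0.1223  0.0114] yawy -49.97503354866826
cut 0.94 [507.  470.1] bbox 491 523 438 479
cut 0.9 [450.4 182.5] bbox 397 501 143 224
cut 0.74 [312.2 308.5] bbox 282 343 264 379
place 0.93 [496.7 437.9] [ 0.4461 -0.3066  0.002 ] tool mm [-128.2  133.     9.4]
place 0.78 [312.  288.7] [ 0.4575 -0.121   0.002 ] tool mm [-0.1 -1.7  9.4]
place 0.74 [423.1 169.5] [ 0.5366 -0.1222  0.002 ] tool mm [59.8 50.1  9.4]
```

View pics/w3.png

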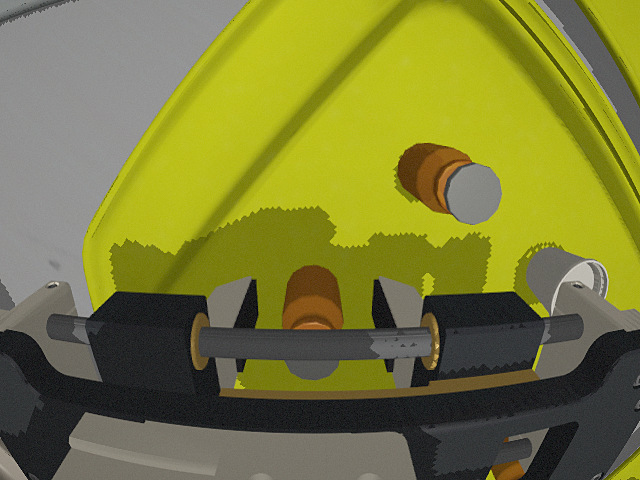

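The vial stands midway between the fingers, at about (312,310). I'll grip it, lift it and carry it to the bed.

```bash
python3 -m jog '[[0,0,0,0],[0,0,0,0],[0,0,0,0],[0,0,0,0],[0,0,0,0]]' 1 15
python3 -m jog '[[0,0,-10,0],[0,0,-60,0],[0,0,-110,0],[20,-16,-140,0],[50,-40,-140,0]]'
python3 -m jog '[[45,-37,0,0],[90,-73,0,0],[135,-109,0,0],[180,-145,0,0],[206,-167,0,0]]'
python3 -m jog '[[0,0,0,0],[0,0,30,0],[0,0,60,0],[0,0,60,0],[0,0,60,0]]'
```

```text
t: 6.45
eef_pos: [0.4581, -0.122, 0.0108]
ee_rot: [[0.766, 0.643, 0.0], [0.643, -0.766, 0.0], [0.0, 0.0, -1.0]]
ft_force: [-0.6, 0.7, 1.6]
grip_width: 0.281
t: 7.08
eef_pos: [0.4723, -0.0596, 0.154]
ee_rot: [[0.767, 0.642, 0.006], [0.642, -0.767, -0.002], [0.004, 0.005, -1.0]]
ft_force: [0.7, -0.4, -1.7]
grip_width: 0.278
t: 7.7
eef_pos: [0.5209, 0.2038, 0.1512]
ee_rot: [[0.764, 0.645, 0.0], [0.645, -0.764, 0.0], [0.001, -0.0, -1.0]]
ft_force: [1.0, 0.9, -0.3]
grip_width: 0.282
t: 8.32
eef_pos: [0.5217, 0.2006, 0.092]
ee_rot: [[0.766, 0.643, 0.001], [0.643, -0.766, 0.0], [0.001, 0.001, -1.0]]
ft_force: [0.1, -0.5, -0.3]
grip_width: 0.276
```

```bash
python3 -m jog '[[0,0,30,0],[0,0,55,0],[0,0,65,0],[0,0,70,0],[0,0,70,0]]'
python3 -m jog '[[0,0,0.5,0],[0,0,1,0],[0,0,1,0],[0,0,1,0],[0,0,1,0]]'
python3 -m jog '[[0,0,0,0],[0,0,0,0],[0,0,0,0],[0,0,0,0],[0,0,0,0]]' 0
python3 -m jog '[[0,0,-15,0],[0,0,-50,0],[0,0,-100,0],[-30,20,-130,0],[-80,60,-130,0]]'
python3 - <<'E'
from h import *
s=robot.get_state();T=np.array(s["eef_pos"]);R=np.array(s["ee_rot"])
im,D=get_image("side");
for r in finder.place_of("side","vial_1")[:6]: print(round(r["p"],2),r["xy"],np.round(at_z("side",r["xy"],.012),3))
print(T,np.round(R.T@(np.array([.5370,-.1225,T[2]])-T)*1e3,1))
E
```

```text
t: 8.95
eef_pos: [0.5216, 0.2012, 0.0215]
ee_rot: [[0.766, 0.643, 0.001], [0.643, -0.766, 0.0], [0.001, 0.001, -1.0]]
ft_force: [-0.2, -0.3, -0.1]
grip_width: 0.278
t: 9.57
eef_pos: [0.5215, 0.2013, 0.0207]
ee_rot: [[0.766, 0.643, 0.002], [0.643, -0.766, 0.0], [0.001, 0.001, -1.0]]
ft_force: [-0.8, 0.1, 5.7]
grip_width: 0.28
t: 10.2
eef_pos: [0.521, 0.2011, 0.0197]
ee_rot: [[0.766, 0.643, -0.0], [0.643, -0.766, 0.0], [-0.0, -0.0, -1.0]]
ft_force: [-0.1, -0.4, -0.9]
grip_width: 0.498
t: 10.82
eef_pos: [0.5004, 0.1055, 0.1535]
ee_rot: [[0.764, 0.646, 0.008], [0.646, -0.764, 0.001], [0.006, 0.005, -1.0]]
ft_force: [0.9, -0.4, -0.6]
grip_width: 0.499
0.74 [293.1, 264.8] [0.522 0.217 0.012]
0.74 [340.1, 407.6] [ 0.447 -0.317  0.012]
0.7 [318.6, 373.5] [ 0.441 -0.222  0.012]
0.67 [386.5, 395.5] [ 0.538 -0.32   0.012]
0.65 [345.3, 336.1] [ 0.535 -0.133  0.012]
0.37 [288.0, 269.9] [0.5   0.194 0.012]
[0.50037249 0.10551016 0.15351184] [-1.193e+02  1.978e+02  1.000e-01]
```

```bash
python3 -m jog '[[-30,50,0,0],[-60,100,0,0],[-90,150,0,0],[-116,198,0,0],[-116,198,20,0]]' -0.2
python3 -m jog '[[0,0,40,0],[0,0,80,0],[0,0,105,0],[0,0,118,0],[0,0,118,0]]'
python3 -c "
from h import *
look('pics/w4.png')"
```

```text
t: 11.55
eef_pos: [0.5392, -0.1249, 0.1315]
ee_rot: [[0.769, 0.64, 0.005], [0.64, -0.769, -0.002], [0.003, 0.005, -1.0]]
ft_force: [-0.4, 1.3, 0.3]
grip_width: 0.601
t: 12.18
eef_pos: [0.5372, -0.1208, 0.0117]
ee_rot: [[0.766, 0.643, -0.001], [0.643, -0.766, 0.0], [-0.0, -0.001, -1.0]]
ft_force: [0.6, 0.0, 0.7]
grip_width: 0.601
t 12.175 tcp [ 0.5372 -0.1208  0.0117] yawy -49.96597233297854
cut 0.86 [318.6 311.6] bbox 287 347 270 383
place 0.95 [317.1 292.1] [ 0.5361 -0.1227  0.002 ] tool mm [-2.1  0.8  9.7]
place 0.55 [514.7 429.3] [ 0.538  -0.3117  0.002 ] tool mm [-122.2  146.7    9.6]
```

```bash
python3 -m jog '[[0,0,0,0],[0,0,0,0],[0,0,0,0],[0,0,0,0],[0,0,0,0]]' 1 15
python3 -m jog '[[0,0,-10,0],[0,0,-60,0],[0,0,-110,0],[10,-20,-140,0],[30,-56,-140,0]]'
python3 -m jog '[[27,-50,0,0],[54,-100,0,0],[81,-150,0,0],[108,-200,0,0],[125,-232,0,0]]'
python3 -m jog '[[0,0,0,0],[0,0,30,0],[0,0,60,0],[0,0,60,0],[0,0,60,0]]'
```

```text
t: 12.95
eef_pos: [0.5372, -0.121, 0.0119]
ee_rot: [[0.766, 0.643, 0.0], [0.643, -0.766, -0.0], [0.0, 0.0, -1.0]]
ft_force: [-0.6, -0.5, 1.9]
grip_width: 0.28
t: 13.58
eef_pos: [0.5257, -0.0595, 0.1551]
ee_rot: [[0.767, 0.641, 0.007], [0.641, -0.767, -0.002], [0.004, 0.006, -1.0]]
ft_force: [0.6, 0.3, -1.0]
grip_width: 0.281
t: 14.2
eef_pos: [0.4697, 0.2015, 0.1524]
ee_rot: [[0.765, 0.644, 0.001], [0.644, -0.765, 0.0], [0.001, -0.0, -1.0]]
ft_force: [1.1, 0.1, -0.7]
grip_width: 0.278
t: 14.82
eef_pos: [0.4715, 0.1988, 0.0928]
ee_rot: [[0.766, 0.643, 0.001], [0.643, -0.766, 0.0], [0.001, 0.001, -1.0]]
ft_force: [1.2, 0.6, -1.2]
grip_width: 0.279
```

```bash
python3 -m jog '[[0,0,30,0],[0,0,55,0],[0,0,65,0],[0,0,70,0],[0,0,71,0]]'
python3 -m jog '[[0,0,0,0],[0,0,0,0],[0,0,0,0],[0,0,0,0],[0,0,0,0]]'
python3 -m jog '[[0,0,0,0],[0,0,0,0],[0,0,0,0],[0,0,0,0],[0,0,0,0]]' 0
python3 -m jog '[[0,0,-15,0],[0,0,-50,0],[0,0,-100,0],[-30,20,-130,0],[-80,60,-130,0]]'
python3 -m jog '[[-40,48,0,0],[-80,96,0,0],[-120,144,0,0],[-160,192,0,0],[-200,240,0,0]]' -0.2
python3 -m jog '[[0,0,40,0],[0,0,80,0],[0,0,115,0],[0,0,135,0],[0,0,138,0]]'
python3 -c "
from h import *
look('pics/w5.png')"
```

```text
t: 15.45
eef_pos: [0.4713, 0.1993, 0.0217]
ee_rot: [[0.766, 0.643, 0.002], [0.643, -0.766, 0.0], [0.001, 0.001, -1.0]]
ft_force: [-2.5, -1.1, 7.7]
grip_width: 0.278
t: 16.08
eef_pos: [0.4713, 0.1993, 0.0218]
ee_rot: [[0.766, 0.643, 0.002], [0.643, -0.766, 0.0], [0.002, 0.001, -1.0]]
ft_force: [-0.6, -1.8, 6.5]
grip_width: 0.275
t: 16.7
eef_pos: [0.4706, 0.1992, 0.0207]
ee_rot: [[0.766, 0.643, -0.0], [0.643, -0.766, 0.0], [-0.0, -0.0, -1.0]]
ft_force: [0.5, -0.7, 0.3]
grip_width: 0.499
t: 17.32
eef_pos: [0.45, 0.1034, 0.1542]
ee_rot: [[0.764, 0.646, 0.008], [0.646, -0.764, 0.001], [0.006, 0.004, -1.0]]
ft_force: [0.6, -0.4, -0.0]
grip_width: 0.498
t: 17.95
eef_pos: [0.4493, -0.2113, 0.152]
ee_rot: [[0.766, 0.643, 0.002], [0.643, -0.766, -0.001], [0.001, 0.002, -1.0]]
ft_force: [1.5, -0.2, -0.1]
grip_width: 0.599
t: 18.58
eef_pos: [0.449, -0.2088, 0.0124]
ee_rot: [[0.766, 0.643, -0.001], [0.643, -0.766, 0.001], [-0.0, -0.002, -1.0]]
ft_force: [0.6, -0.1, -0.7]
grip_width: 0.597
t 18.575 tcp [ 0.449  -0.2088  0.0124] yawy -49.979659331153215
cut 0.86 [557.5 279.4] bbox 536 624 257 309
cut 0.58 [321.7 308.9] bbox 293 351 268 381
place 0.76 [319.8 289.7] [ 0.4496 -0.2112  0.002 ] tool mm [-1.1  2.2 10.4]
place 0.74 [551.1 277.9] [ 0.5378 -0.312   0.002 ] tool mm [  1.6 136.1  10.1]
```

```bash
python3 -m jog '[[0,0,0,0],[0,0,0,0],[0,0,0,0],[0,0,0,0],[0,0,0,0]]' 1 15
python3 -m jog '[[0,0,-10,0],[0,0,-60,0],[0,0,-110,0],[20,-17,-140,0],[60,-52,-140,0]]'
python3 -m jog '[[45,-39,0,0],[90,-78,0,0],[135,-116,0,0],[180,-155,0,0],[217,-186,0,0]]'
python3 -m jog '[[0,0,0,0],[0,0,30,0],[0,0,60,0],[0,0,60,0],[0,0,60,0]]'
```

```text
t: 19.35
eef_pos: [0.4497, -0.2092, 0.013]
ee_rot: [[0.766, 0.643, 0.001], [0.643, -0.766, -0.0], [0.0, 0.001, -1.0]]
ft_force: [0.2, -0.1, 4.4]
grip_width: 0.281
t: 19.98
eef_pos: [0.4635, -0.1317, 0.1558]
ee_rot: [[0.768, 0.641, 0.006], [0.641, -0.768, -0.003], [0.003, 0.006, -1.0]]
ft_force: [2.0, 0.9, -0.8]
grip_width: 0.278
t: 20.6
eef_pos: [0.5082, 0.1536, 0.1532]
ee_rot: [[0.765, 0.644, 0.0], [0.644, -0.765, 0.0], [0.0, -0.0, -1.0]]
ft_force: [0.2, -0.8, -0.1]
grip_width: 0.28
t: 21.22
eef_pos: [0.5091, 0.1507, 0.0939]
ee_rot: [[0.766, 0.643, 0.001], [0.643, -0.766, 0.0], [0.001, 0.001, -1.0]]
ft_force: [-0.2, 0.3, -0.4]
grip_width: 0.278
```

```bash
python3 -m jog '[[0,0,30,0],[0,0,55,0],[0,0,65,0],[0,0,70,0],[0,0,71,0]]'
python3 -m jog '[[0,0,0,0],[0,0,0,0],[0,0,0,0],[0,0,0,0],[0,0,0,0]]'
python3 -m jog '[[0,0,0,0],[0,0,0,0],[0,0,0,0],[0,0,0,0],[0,0,0,0]]' 0
python3 -m jog '[[0,0,-15,0],[0,0,-50,0],[0,0,-100,0],[-30,-15,-150,0],[-50,-25,-205,0]]'
python3 -m jog '[[0,0,0,0],[0,0,0,0],[0,0,0,0],[0,0,0,0],[0,0,0,0]]' 
python3 - <<'E'
from h import *
look('pics/w6.png')
get_image("side")
for c in ("side","top"):
  im,D=get_image(c)
  for r in finder.place_of(c,"press_bar")[:2]: print(c,"bar",round(r["p"],2),np.round(r["xy"]),np.round(at_z(c,r["xy"],.266),3))
  cv2.imwrite(f"pics/{c}6.png",im)
E
```

```text
t: 21.85
eef_pos: [0.5092, 0.1513, 0.0228]
ee_rot: [[0.766, 0.643, 0.002], [0.643, -0.766, 0.0], [0.001, 0.001, -1.0]]
ft_force: [-2.5, -1.5, 8.5]
grip_width: 0.276
t: 22.48
eef_pos: [0.5092, 0.1513, 0.0229]
ee_rot: [[0.766, 0.643, 0.002], [0.643, -0.766, 0.0], [0.002, 0.001, -1.0]]
ft_force: [-0.6, -2.2, 6.6]
grip_width: 0.281
t: 23.1
eef_pos: [0.5085, 0.1513, 0.0216]
ee_rot: [[0.766, 0.643, -0.0], [0.643, -0.766, 0.0], [-0.0, -0.0, -1.0]]
ft_force: [0.3, -0.7, 0.3]
grip_width: 0.501
t: 23.72
eef_pos: [0.4526, 0.138, 0.229]
ee_rot: [[0.766, 0.643, -0.0], [0.643, -0.766, 0.0], [-0.0, -0.0, -1.0]]
ft_force: [0.9, -0.1, 0.7]
grip_width: 0.499
t: 24.35
eef_pos: [0.454, 0.1383, 0.226]
ee_rot: [[0.766, 0.643, -0.002], [0.643, -0.766, -0.0], [-0.001, -0.001, -1.0]]
ft_force: [0.3, 0.7, 0.8]
grip_width: 0.501
t 24.35 tcp [0.454  0.1383 0.226 ] yawy -49.97520615053394
cut 0.94 [309.8 107.3] bbox 295 322 96 121
cut 0.75 [340.5 153.8] bbox 328 356 140 170
cut 0.65 [280.5 155.6] bbox 263 291 139 167
place 0.72 [279.1 154. ] [0.4665 0.1975 0.002 ] tool mm [ 47.9 -37.1 224. ]
place 0.62 [308.6 110. ] [0.5206 0.2031 0.002 ] tool mm [ 92.9  -6.7 223.9]
place 0.62 [340.7 153.9] [0.5071 0.149  0.002 ] tool mm [ 47.8  26.1 223.9]
side bar 0.79 [319. 168.] [0.628 0.282 0.266]
top bar 0.59 [230. 195.] [0.617 0.282 0.266]
```

View pics/w6.png

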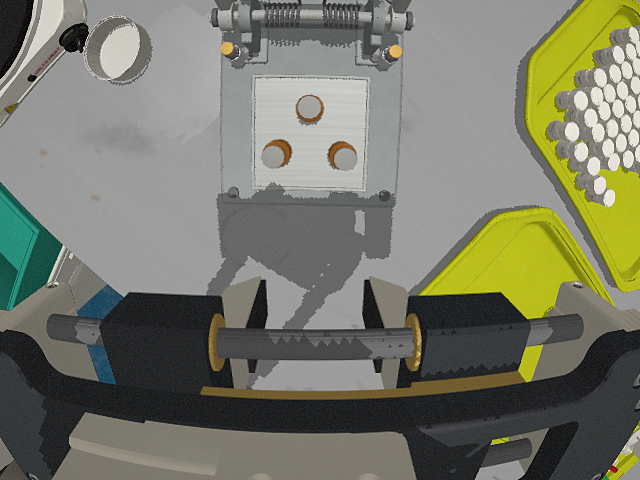

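All three vials stand upright on the bed, with stopper tops at (309,105), (276,155) and (345,158). Now I'll rise, turn the jaws across the bar and hover over it.

```bash
python3 -m jog '[[0,0,-30,-10],[0,0,-60,-20],[0,0,-90,-30],[0,0,-110,-40],[0,0,-110,-50]]' -0.2
python3 -m jog '[[30,35,0,-10],[65,75,0,-20],[101,116,0,-30],[142,164,0,-39.4],[142,164,0,-39.4]]'
python3 -m jog '[[0,0,0,0],[0,0,0,0],[0,0,0,0],[0,0,0,0],[0,0,0,0]]'
python3 - <<'E'
from h import *
s=robot.get_state();T=np.array(s["eef_pos"]);R=np.array(s["ee_rot"]);P=camera_params("wrist")
print(T,np.degrees(np.arctan2(R[1,1],R[0,1])),s["q"])
im,D=get_image("wrist");cv2.imwrite("pics/w7.png",im)
for r in finder.place_of("wrist","press_bar")[:2]:
    w=at_z("wrist",r["xy"],.266,P);print(r,w,R.T@(w-T)*1e3)
for c in ("top","side"):
  im,D=get_image(c);cv2.imwrite(f"pics/{c}7.png",im)
E
```

```text
t: 25.38
eef_pos: [0.4548, 0.1384, 0.3385]
ee_rot: [[-0.006, 1.0, 0.004], [1.0, 0.006, 0.001], [0.001, 0.004, -1.0]]
ft_force: [0.0, 1.2, 0.1]
grip_width: 0.601
t: 26.0
eef_pos: [0.6204, 0.2827, 0.3307]
ee_rot: [[-0.637, 0.771, -0.006], [0.771, 0.637, -0.002], [0.003, -0.006, -1.0]]
ft_force: [-0.6, 0.4, -0.8]
grip_width: 0.599
t: 26.62
eef_pos: [0.6179, 0.2801, 0.3374]
ee_rot: [[-0.635, 0.773, 0.001], [0.773, 0.635, 0.0], [-0.0, 0.001, -1.0]]
ft_force: [-0.0, -1.0, 0.7]
grip_width: 0.596
[0.61785849 0.28010963 0.33736751] 39.4071464197418 [ 1.79192097e+01  3.52077422e+01  4.49684035e+01  3.99654853e-03
  9.97776992e+01 -2.14872513e+01]
{'xy': [321.2, 252.5], 'p': 0.98} [0.6229482  0.28051302 0.266     ] [-2.9029039   4.13338111 71.37140332]
```

View pics/w7.png

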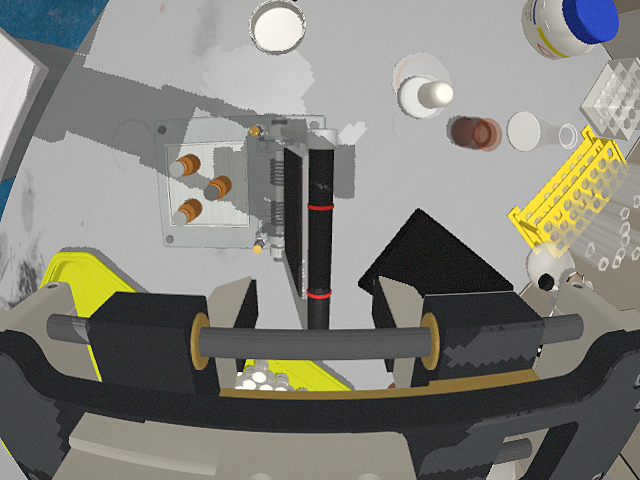

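The bar runs vertically in the picture at column 320, with its middle at row 252, about 4 mm along tool y. I'll descend and grip it.

```bash
python3 -m jog '[[-3,4,20,0],[-3,4,50,0],[-3,4,75,0],[-3,4,90,0],[-3,4,90,0]]' -0.2
python3 -m jog '[[0,0,0,0],[0,0,0,0],[0,0,0,0],[0,0,0,0],[0,0,0,0]]' 1 40
python3 - <<'E'
from h import *
s=robot.get_state();T=np.array(s["eef_pos"]);print(T,s["ft_force"],s["torque"],s["grip_width"]*92)
h=np.array([.5045,.187])+.105*np.array([np.cos(np.radians(39.4)),np.sin(np.radians(39.4))])
G=T+[0,0,.019];d=(G[:2]-h)@[np.cos(np.radians(39.4)),np.sin(np.radians(39.4))]
r=np.hypot(d,G[2]-.066);print("hinge",h,"d",d,"z",G[2]-.066,"r",r,"lean",np.degrees(np.arctan2(d,G[2]-.066)))
# ideal rows: y (back +) , z(down +) relative to start at lean 12.2? 
for a in np.arange(0,101,5):
    t=np.radians(90+10.0+2.2-a) if 0 else np.radians(102.2-a)
    p0=.205*np.array([-np.cos(np.radians(102.2)),np.sin(np.radians(102.2))])
    p=.205*np.array([-np.cos(t),np.sin(t)]);print(a,np.round((p-p0)*1e3,1))
E
```

```text
t: 27.45
eef_pos: [0.6227, 0.2805, 0.2458]
ee_rot: [[-0.635, 0.772, -0.002], [0.772, 0.635, -0.001], [0.001, -0.002, -1.0]]
ft_force: [-0.4, -0.6, 0.8]
grip_width: 0.603
t: 28.08
eef_pos: [0.6225, 0.2801, 0.247]
ee_rot: [[-0.635, 0.773, -0.001], [0.773, 0.635, -0.001], [0.0, -0.002, -1.0]]
ft_force: [-3.1, -3.4, 2.2]
grip_width: 0.163
[0.62246599 0.28009151 0.24696443] [-3.09734111 -3.4082868   2.24509115] [-0.45168969  0.53142318 -0.1018132 ] 15.000393000578505
hinge [0.58563703 0.2536467 ] d 0.0452443060965875 z 0.19996442826465072 r 0.2050190718088694 lean 12.749175600070062
0 [0. 0.]
5 [-17.6   3. ]
10 [-35.5   4.5]
15 [-53.3   4.4]
20 [-71.1   2.7]
25 [-88.7  -0.5]
30 [-106.    -5.2]
35 [-122.8  -11.4]
40 [-138.9  -19. ]
45 [-154.4  -28.1]
50 [-169.   -38.4]
55 [-182.6  -50. ]
60 [-195.2  -62.7]
65 [-206.6  -76.4]
70 [-216.8  -91.1]
75 [-225.7 -106.7]
80 [-233.1 -122.9]
85 [-239.2 -139.8]
90 [-243.7 -157. ]
95 [-246.7 -174.7]
100 [-248.2 -192.5]
```

```bash
python3 -m jog '[[0,-17.6,-3,0],[0,-35.5,-4.5,0],[0,-53.3,-4.4,0],[0,-71.1,-2.7,0],[0,-88.7,0.5,0]]'
python3 -m jog '[[0,-17.3,4.7,0],[0,-34.1,10.9,0],[0,-50.2,18.5,0],[0,-65.7,27.6,0],[0,-80.3,37.9,0]]'
cat >> h.py <<'E'
def arm():
    s=robot.get_state();T=np.array(s["eef_pos"])
    X=np.array([np.cos(np.radians(39.4)),np.sin(np.radians(39.4))]);h=np.array([.5045,.187])+.105*X
    d=(T[:2]-h)@X; z=T[2]+.019-.066; f=np.array(s["ft_force"]);print("t",s["t"],"d",d,"z",z,"r",np.hypot(d,z),"ang",np.degrees(np.arctan2(z,-d)),"lat",(T[:2]-h)@[-X[1],X[0]],"f_x",f[:2]@X,"f_z",f[2],"g",s["grip_width"])
E
python3 -c "
from h import *
arm()
im,D=get_image('side');cv2.imwrite('pics/s8.png',im[120:360,200:460])
for r in finder.place_of('side','press_bar')[:2]: print(r)"
```

```text
t: 28.7
eef_pos: [0.5555, 0.2263, 0.2482]
ee_rot: [[-0.636, 0.772, 0.006], [0.772, 0.636, 0.005], [0.0, 0.008, -1.0]]
ft_force: [0.8, 6.9, 5.0]
grip_width: 0.163
t: 29.32
eef_pos: [0.4926, 0.1756, 0.2098]
ee_rot: [[-0.635, 0.772, 0.004], [0.772, 0.635, 0.006], [0.002, 0.006, -1.0]]
ft_force: [-1.4, 9.7, 4.7]
grip_width: 0.166
t 29.325 d -0.1214225688191228 z 0.16275214587092257 r 0.2030559065977266 ang 53.27492003557965 lat -0.0012681374968676992 f_x 5.116498169192895 f_z 4.687610689831769 g 0.16552699313112237
{'xy': [282.7, 196.9], 'p': 0.67}
```

View pics/s8.png

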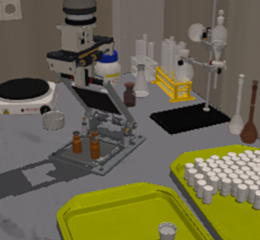

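The arm follows the grip, the vials are standing and the forces are small, so I'll continue down.

```bash
python3 -m jog '[[0,-13.6,11.6,0],[0,-26.2,24.3,0],[0,-37.6,38,0],[0,-47.8,52.7,0],[0,-56.7,68.3,0]]'
python3 -m jog '[[0,-6,12.9,0],[0,-11.2,26.3,0],[0,-14.5,36.5,0],[0,-16.3,43.4,0],[0,-18,50.3,0]]'
python3 -c "
from h import *
arm()
get_image('side')
for q in ('vial_1','press_bar'):
  for r in finder.place_of('side',q)[:5]: print(q,np.round(r['xy']),round(r['p'],2))"
```

```text
t: 30.05
eef_pos: [0.4474, 0.1392, 0.1405]
ee_rot: [[-0.634, 0.773, -0.001], [0.773, 0.634, 0.004], [0.004, 0.002, -1.0]]
ft_force: [-5.5, 10.9, 6.9]
grip_width: 0.163
t: 30.68
eef_pos: [0.4324, 0.1272, 0.0896]
ee_rot: [[-0.634, 0.773, -0.004], [0.773, 0.634, 0.002], [0.005, -0.002, -1.0]]
ft_force: [-9.1, 7.8, 7.8]
grip_width: 0.164
t 30.675 d -0.19868299960256777 z 0.04264623030623274 r 0.20320835438142348 ang 12.114414781519503 lat -0.00040195318400881673 f_x -2.084005227540446 f_z 7.754176361268303 g 0.16353492772187012
vial_1 [384. 397.] 0.62
vial_1 [295. 278.] 0.58
vial_1 [338. 410.] 0.58
vial_1 [276. 270.] 0.42
press_bar [268. 252.] 0.93
```

```bash
python3 -m jog '[[0,-1.2,7,0],[0,-2.2,14,0],[0,-3,20,0],[0,-3.7,25,0],[0,-4,29,0]]'
python3 -c "
from h import *
arm()"
python3 -m jog '[[0,-0.2,2,0],[0,-0.3,4,0],[0,-0.4,5.5,0],[0,-0.4,6.5,0],[0,-0.4,6.5,0]]' - 55
python3 -c "
from h import *
arm()"
```

```text
t: 31.45
eef_pos: [0.4284, 0.1241, 0.0604]
ee_rot: [[-0.635, 0.773, -0.006], [0.773, 0.635, 0.001], [0.005, -0.004, -1.0]]
ft_force: [-12.1, 4.8, 10.0]
grip_width: 0.159
t 31.45 d -0.20375615325274132 z 0.013444484096016243 r 0.20419922659246936 ang 3.7750868932027366 lat -0.00031496395401949304 f_x -6.336727320843918 f_z 10.010158538233895 g 0.15874780849731485
t: 32.08
eef_pos: [0.428, 0.1238, 0.0544]
ee_rot: [[-0.635, 0.773, -0.006], [0.773, 0.635, 0.001], [0.005, -0.004, -1.0]]
ft_force: [-13.8, 3.7, 12.8]
grip_width: 0.16
t 32.075 d -0.2042619539934804 z 0.007391187076325023 r 0.20439563472743721 ang 2.072334731607844 lat -0.00028331059827211284 f_x -8.270145391025144 f_z 12.83584207646088 g 0.16025638365315684
```

```bash
python3 -m jog '[[0,0,1,0],[0,0,2,0],[0,0,3,0],[0,0,3,0],[0,0,3,0]]'
python3 -m jog '[[0,0,1,0],[0,0,1.5,0],[0,0,2,0],[0,0,2,0],[0,0,2,0]]'
python3 - <<'E'
from h import *
arm()
im,D=get_image('side');cv2.imwrite('pics/s9.png',cv2.resize(im[200:320,220:370],(750,600),interpolation=cv2.INTER_CUBIC))
get_image('wrist')
E
```

```text
t: 32.7
eef_pos: [0.4278, 0.1236, 0.0513]
ee_rot: [[-0.635, 0.773, -0.007], [0.773, 0.635, 0.001], [0.005, -0.005, -1.0]]
ft_force: [-13.1, 2.2, 13.3]
grip_width: 0.16
t: 33.33
eef_pos: [0.4277, 0.1235, 0.0494]
ee_rot: [[-0.635, 0.773, -0.007], [0.773, 0.635, 0.001], [0.005, -0.005, -1.0]]
ft_force: [-13.5, 2.8, 13.9]
grip_width: 0.16
t 33.325 d -0.20463720946499633 z 0.0023550585110571065 r 0.20465076056103795 ang 0.6593569023119958 lat -0.0002817698199747807 f_x -8.636949987724904 f_z 13.930095716023294 g 0.1598708641628178
```

View pics/s9.png

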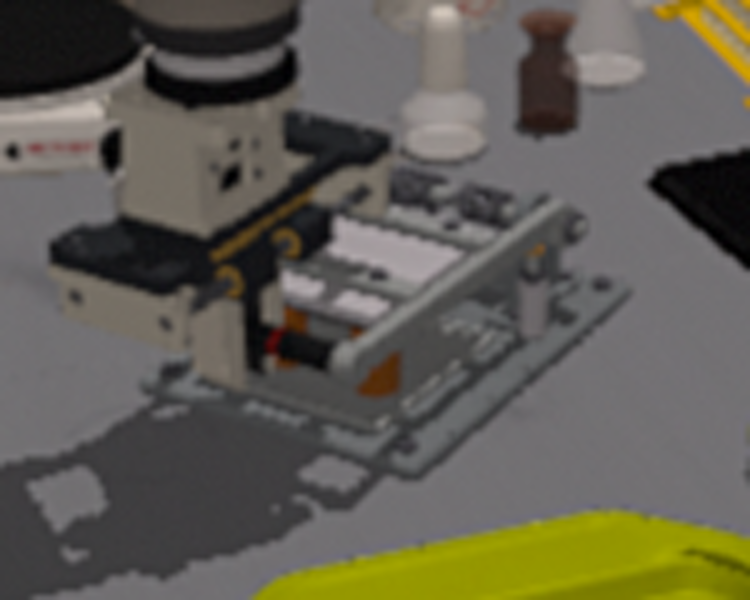

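The arm looks nearly level, but I can't tell whether it is on its stops. I'll measure bar and side-arm heights from the side camera's depth.

```bash
python3 - <<'E'
from h import *
arm()
X=np.array([np.cos(np.radians(39.4)),np.sin(np.radians(39.4))]);Y=np.array([-X[1],X[0]]);B=np.array([.5045,.187])
for c in ("side","top"):
    im,D=get_image(c)
    P=camera_params(c);K=np.array(P["mtx"]);T=np.linalg.inv(np.array(P["world_to_cam"]))
    v,u=np.mgrid[0:480,0:640];d=np.stack([(u-K[0,2])/K[0,0],-(v-K[1,2])/K[1,1],-np.ones_like(u)],-1)*D[...,None]
    W=d@T[:3,:3].T+T[:3,3];p=np.stack([(W[...,:2]-B)@X,(W[...,:2]-B)@Y,W[...,2]],-1)
    ok=(D>0)
    for name,y0,y1 in (("armR",-.082,-.062),("armL",.062,.082),("plate",-.05,.05)):
        print(c,name,end=": ")
        for x0 in np.arange(-.12,.11,.02):
            m=ok&(p[...,0]>x0)&(p[...,0]<x0+.02)&(p[...,1]>y0)&(p[...,1]<y1)&(p[...,2]>.035)&(p[...,2]<.11)
            print(int(x0*1e3),m.sum(),np.round(np.percentile(p[m][:,2],[50,95])*1e3,1) if m.sum()>3 else "-",end=" | ")
        print()
E
```

```text
t 33.425 d -0.20462252601595277 z 0.00236136497062793 r 0.2046361507595219 ang 0.6611698322835092 lat -0.0002806924609403662 f_x -9.039055521258383 f_z 14.484849354341106 g 0.1622694325011694
side armR: -120 42 [80.9 87.1] | -99 39 [82.8 87.5] | -79 36 [81.7 86. ] | -59 36 [81.9 86.6] | -39 45 [82.7 88.8] | -19 33 [80.4 84.7] | 0 32 [81.3 85.4] | 20 41 [82.4 88.3] | 40 31 [79.4 85.1] | 60 73 [52.5 83.1] | 80 42 [73.6 83.6] | 100 12 [76.1 80.9] | 
side armL: -120 0 - | -99 0 - | -79 0 - | -59 0 - | -39 0 - | -19 0 - | 0 0 - | 20 0 - | 40 0 - | 60 0 - | 80 0 - | 100 0 - | 
side plate: -120 140 [79.7 96.4] | -99 71 [83.2 94.5] | -79 19 [ 87.1 103.3] | -59 145 [80.2 87.4] | -39 85 [86.4 90.8] | -19 58 [79.8 81.8] | 0 78 [79.6 81.2] | 20 128 [82.5 88.3] | 40 9 [86.2 87.4] | 60 12 [77.5 79.1] | 80 73 [69.7 76.1] | 100 93 [70.5 77.7] | 
top armR: -120 0 - | -99 0 - | -79 3 - | -59 29 [85.6 90.8] | -39 35 [86.5 90.7] | -19 30 [85.6 89.5] | 0 25 [83.7 87.1] | 20 38 [84.2 89.9] | 40 27 [84.4 88.6] | 60 32 [81.  85.2] | 80 31 [82. 87.] | 100 36 [77.2 84.9] | 
top armL: -120 15 [84.4 90.9] | -99 5 [87.5 89.3] | -79 0 - | -59 0 - | -39 0 - | -19 20 [84.9 89.1] | 0 31 [82.3 86.5] | 20 34 [84.5 89.5] | 40 32 [84.6 89. ] | 60 36 [84.  87.1] | 80 33 [82.5 86.8] | 100 39 [78.  83.9] | 
top plate: -120 2 - | -99 0 - | -79 0 - | -59 13 [84.  94.5] | -39 45 [86.9 94.9] | -19 29 [80.1 84.8] | 0 190 [79.8 85.3] | 20 280 [84.7 92.5] | 40 228 [80.4 89.1] | 60 13 [79.6 82.1] | 80 63 [72.9 79.8] | 100 173 [72.4 79.6] |
```

```bash
cat > slope.py <<'E'
from h import *
def slope(n=6):
    X=np.array([np.cos(np.radians(39.4)),np.sin(np.radians(39.4))]);Y=np.array([-X[1],X[0]]);B=np.array([.5045,.187])
    for c in ("side","top"):
        Ds=[get_image(c)[1] for _ in range(n)];D=np.median(Ds,0)
        P=camera_params(c);K=np.array(P["mtx"]);T=np.linalg.inv(np.array(P["world_to_cam"]))
        v,u=np.mgrid[0:480,0:640];d=np.stack([(u-K[0,2])/K[0,0],-(v-K[1,2])/K[1,1],-np.ones_like(u)],-1)*D[...,None]
        W=d@T[:3,:3].T+T[:3,3];p=np.stack([(W[...,:2]-B)@X,(W[...,:2]-B)@Y,W[...,2]],-1)
        m=(D>0)&(p[...,0]>-.1)&(p[...,0]<.055)&(abs(p[...,1]+.072)<.008)&(p[...,2]>.072)&(p[...,2]<.1)
        q=p[m];k,b=np.polyfit(q[:,0],q[:,2],1);print(c,m.sum(),"slope deg",np.degrees(np.arctan(-k)),"z at bed x=0",b*1e3)
    arm()
slope()
E
python3 slope.py
python3 -m jog '[[0,0,0.5,0],[0,0,1,0],[0,0,2,0],[0,0,3,0],[0,0,3,0]]' 1 60
python3 slope.py
```

```text
side 247 slope deg 0.3726834509058681 z at bed x=0 80.86507070880864
top 169 slope deg 0.6974325086231382 z at bed x=0 84.39456745163845
t 34.125 d -0.20463579933452455 z 0.0023860467234209093 r 0.2046497094751081 ang 0.6680366409131491 lat -0.00027679542914514936 f_x -9.151138672791335 f_z 13.687624094839826 g 0.15643821962756194
t: 34.75
eef_pos: [0.4276, 0.1235, 0.0463]
ee_rot: [[-0.635, 0.773, -0.007], [0.773, 0.635, 0.0], [0.005, -0.005, -1.0]]
ft_force: [-12.7, 2.6, 13.0]
grip_width: 0.158
side 231 slope deg -0.18971637809551767 z at bed x=0 80.08432637332669
top 171 slope deg 0.13134515074989678 z at bed x=0 82.75082176849817
t 35.35 d -0.20477773910760347 z -0.000716836066256582 r 0.20477899376637146 ang -0.20056629991506966 lat -0.00026841090435695327 f_x -9.512130424164486 f_z 12.436539974580079 g 0.16022461205168398
```

The arm was still going down: its slope fell by 0.56° in both cameras. I'll keep pushing until the force climbs at the stops.

```bash
python3 -m jog '[[0,0,0.5,0],[0,0,1,0],[0,0,1.5,0],[0,0,2,0],[0,0,2,0]]'
python3 -m jog '[[0,0,0.5,0],[0,0,1,0],[0,0,1.5,0],[0,0,2,0],[0,0,2,0]]'
python3 slope.py
```

```text
t: 35.98
eef_pos: [0.4276, 0.1234, 0.0455]
ee_rot: [[-0.635, 0.773, -0.007], [0.773, 0.635, 0.0], [0.005, -0.005, -1.0]]
ft_force: [-19.0, 1.4, 28.8]
grip_width: 0.161
t: 36.6
eef_pos: [0.4277, 0.1234, 0.0451]
ee_rot: [[-0.635, 0.772, -0.006], [0.772, 0.635, 0.0], [0.004, -0.004, -1.0]]
ft_force: [-24.7, 0.6, 49.5]
grip_width: 0.157
side 220 slope deg -0.2913566585556945 z at bed x=0 79.72064028004499
top 171 slope deg -0.5188383884501575 z at bed x=0 82.75559147595358
t 37.2 d -0.20471314002063618 z -0.001925551670365025 r 0.2047221957833196 ang -0.5389137718425969 lat -0.00036278369804517693 f_x -17.66644598035712 f_z 49.373375305791534 g 0.15955468167965342
```

The force rises steeply, from 13 to 29 to 49 N, with almost no motion, so the arm is on its stops. I'll ease off to a moderate hold, let the rubber settle and check.

```bash
python3 -m jog '[[0,0,-0.5,0],[0,0,-1,0],[0,-0.4,-1.6,0],[0,-0.4,-1.6,0],[0,-0.4,-1.6,0]]'
for i in 1 2 3; do python3 -m jog '[[0,0,0,0],[0,0,0,0],[0,0,0,0],[0,0,0,0],[0,0,0,0]]' | tail -2; done
python3 slope.py
python3 - <<'E'
from h import *
for c in ("side","top"):
    im,_=get_image(c);cv2.imwrite(f"pics/{c}10.png",im)
    for q,z in (("vial_1",.002),("steel_tin",0),("capped_flask",0)):
        for r in finder.place_of(c,q)[:5]:
            if r["p"]>.3: print(c,q,round(r["p"],2),np.round(at_z(c,r["xy"],z),3))
a=cv2.imread("pics/side10.png");cv2.imwrite("pics/s10.png",cv2.resize(a[190:430,220:420],(500,600)))
E
```

```text
t: 37.83
eef_pos: [0.4276, 0.1234, 0.0453]
ee_rot: [[-0.635, 0.773, -0.006], [0.773, 0.635, 0.001], [0.004, -0.004, -1.0]]
ft_force: [-18.4, 2.9, 30.8]
grip_width: 0.157
ft_force: [-17.9, 2.6, 30.5]
grip_width: 0.159
ft_force: [-18.1, 3.2, 30.5]
grip_width: 0.158
ft_force: [-17.9, 2.9, 30.1]
grip_width: 0.157
side 220 slope deg -0.1622656621453761 z at bed x=0 79.77659658450253
top 173 slope deg -0.6691158728524689 z at bed x=0 82.64848165079292
t 40.3 d -0.20476355594551282 z -0.0016928319735360214 r 0.2047705533604424 ang -0.4736678723384772 lat -0.00032653149912190827 f_x -12.894575750536367 f_z 30.48621168675503 g 0.15639526564394077
side vial_1 0.79 [ 0.448 -0.306  0.002]
side vial_1 0.76 [ 0.537 -0.312  0.002]
side vial_1 0.59 [0.475 0.225 0.002]
side vial_1 0.54 [ 0.486 -0.232  0.002]
side vial_1 0.38 [0.504 0.168 0.002]
side steel_tin 0.58 [0.45  0.414 0.   ]
side capped_flask 0.59 [0.648 0.452 0.   ]
top vial_1 0.68 [ 0.54  -0.304  0.002]
top vial_1 0.47 [ 0.45  -0.305  0.002]
top steel_tin 0.95 [0.452 0.412 0.   ]
top capped_flask 0.74 [0.662 0.468 0.   ]
```

View pics/s10.png

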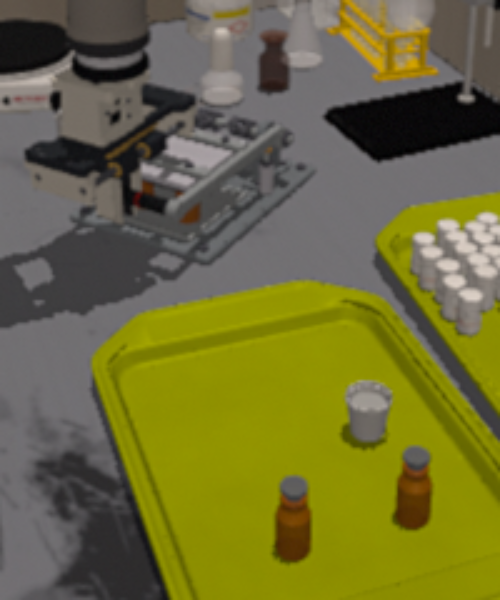

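```bash
python3 -m jog '[[0,0,0,0],[0,0,0,0],[0,0,0,0],[0,0,0,0],[0,0,0,0]]' | tail -2; python3 -c "
from h import *
arm(); print(robot.hand_in())"
```

```text
ft_force: [-17.7, 2.6, 31.1]
grip_width: 0.155
t 41.325 d -0.2047204213807122 z -0.0016919624303462083 r 0.20472741308179046 ang -0.4735243242559522 lat -0.0003425929777786717 f_x -11.997489186078857 f_z 31.064898639175198 g 0.15485502037629512
the job is handed in; nothing more can be done
None
```

I stood three vials upright on the press bed while the arm was swung back. I then brought the arm forward and down by its bar and handed in at 41.3 s with the robot still holding it down.

**On the stops:** The vertical force climbed from 13 to 29 to 49 N while the tool moved only about 1 mm, so I take the arm to be resting on its stops. I eased the hold to a steady 31 N for about 3.5 s before handing in. The side-arm slope read -0.2° from the side camera and -0.7° from the top one, which is level within noise.

**Other things:** In the last side picture the two remaining vials stand in the tray. The tin and flask positions agree with the first measurements to within about 1.5 cm, the scatter of the finder readings.

**Unconfirmed or off:**
- **Stoppers:** With the plate over them, I could not see the stoppers. That all three are home follows from the arm being level and on its stops.
- **Grip on the bar:** At the end the tool was about 10 mm lower than it should be for a bar centred in the pads, so the bar had probably slipped towards the palm. The hold was steady when I handed in.
- **Force peak:** The wrist force at the fingers briefly reached about 55 N before I eased off. That is under the 120 N wrist limit. The 40 N limit covers the arm and the gripper body, and I saw neither touching anything.

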